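# Tuck a tracing template under the leaf and hold it flat

### The job

Clear the wooden offcut off the tracing board into the grey tray and leave it there, then pick up the aluminium template by its wooden grip and slide its front edge under the board's hinged leaf, square and between the two red lines, until the red line across the template is hidden under the leaf. The leaf keeps the drawing in register, so never lift it; leave the glue bottle, pencil jar and chisel alone. Finish still holding the template by its grip and pressing it firmly down flat on the board, ready for tracing: do not let go.

Things in the scene. Friction and masses are not known exactly. Their poses are not given: they have to be found in the camera images.
- board: Fixed plywood tracing board, 300 (x) x 240 (y) x 18 mm, flat on the bench, white drawing on it; origin at the centre of its underside, upper face at z = 18 mm. A hinged leaf laps its +x end: free edge at board x = +50 mm, slot open to board -x. The template slides in along board +x, centred between two red lines that run along board x at y = -50 and +50 mm.
- leaf (a joint): Lift angle of the leaf (rad), 0 lying closed. Plywood, 88 x 236 x 4 mm, 60 g, hinged at board x = +140 mm, held down by its weight only: the lightest push from below lifts it; over 0.05 rad spoils the job. Slot under it: 8 mm high (18 to 26 mm above the bench), 200 mm wide, 50 mm deep to a fixed cleat at board x = +100 mm. Leaf's top 30 mm above the bench.
- leaf_edge (a point): Middle of the lower rim of the leaf's free edge when it lies closed: board x = 50, y = 0, z = 26 mm; axes those of the board.
- template_grip (a point): Centre of the template's brown wooden grip, 50 (x) x 24 (y) x 44 mm high, on an aluminium plate 120 (x) x 70 (y) x 4 mm; 140 g in all, on the bench at the start. It is 26 mm above the plate's underside and 85 mm behind its front edge; x points to that edge, z up. Pinch it across its 24 mm. Press down with 6 to 20 N at the end (over 4 N on the board is needed).
- template_front (a point): Middle of the template's front edge, at its underside; axes those of the template. 85 mm ahead of the grip's centre and 26 mm below it.
- template: The template as a whole; origin at the centre of the plate's underside, 25 mm ahead of the grip's centre. A red line crosses the plate 25 mm behind its front edge.
- offcut_center (a point): Centre of the loose pale wooden offcut, 30 (x) x 80 (y) x 36 mm (z), about 60 g, lying on the drawing in front of the leaf where the template has to go. Pinch it across its 30 mm width.
- offcut: The offcut as a whole; origin at the centre of its underside.
- tray_in (a point): Centre of the inner floor (5 mm above the bench) of the fixed open grey tray, 180 (x) x 150 (y) x 35 mm high outside, walls 5 mm; axes those of the tray. It stands left or right of the board, the template on the other side.
- glue: Yellow glue bottle, 56 mm across, 130 mm high, standing; origin under its centre. Leave alone.
- pencils: Green glass jar of pencils, 68 mm across, 150 mm high with the pencils; origin under its centre. Leave alone.
- chisel: Chisel, 220 mm long along its x, up to 26 mm thick, lying beyond the board; origin half-way along, at bench level. Leave alone.

How it is judged:
By the outcome, as a careful person would: the job done as asked, in the order asked, and still so for the second after the job is handed in, while the arm keeps its last pose, push and grip.
It also fails if it takes over 64 s, if anything falls off the work surface, if the arm or the gripper's body presses on something with over 40 N, if the wrist force passes 120 N, or if a joint passes its speed limit or range.

### The arm

A 6-joint arm with a two-finger parallel gripper is mounted at the origin on the work surface. World frame = base frame: x ahead of the robot, y to its left, z up, the work surface at z = 0. Lengths are in m, angles in rad, forces in N, time in s.
With the tool pointing down it reaches from about 0.275 to 0.75 m from the base axis. Payload 10.2 kg.
Tool frame: the origin (TCP) lies at the very end of the fingers, on their centre line; the grasp point (between the pads) lies 19 mm behind it; x points along the fingers, z is the direction in which the jaws open and shut, and the axes are right-handed (so a half turn about x gives the same grasp; the last joint's range is limited). The gripper opens to 88 mm and grips with 3 to 60 N. Pads are 18 mm wide; open, the fingers measure 123 mm over their backs; the gripper's body (75 mm by 187 mm) begins 45 mm behind the grasp point.
Start: joints at [-1.522, 0.313, 1.498, -0, 1.331, -0.223], TCP at [0.141, -0.506, 0.239] pointing down, gripper open.
Joint ranges: [-2.94, 2.94], [-0.97, 2.17], [0.19, 2.56], [-1.23, 4.37], [0.02, 3.11], [-2.88, 2.88]. Speed limits (rad/s): [2.39, 2.39, 3.01, 3.14, 3.14, 3.14].

### API

Orientations are given as a unit quaternion [x, y, z, w].
In Python, from station import robot, eyes, job_done gives the robot as it stands. The module is installed in compiled form; this text tells all that it offers.
- The arm moves only by the tool play_rows, never from a script. Its argument "motion" is a list of rows, each a list of 6 numbers: the shift along the world's x, y, z in cm, then the turn, a rotation vector about the world's x, y, z in rad. A call has 1 to 20 rows; each row shifts and turns the commanded pose from where the row before left it; what a row does not reach is not made up. A row lasts 1/10 s, in which the tool goes at most 50 mm and 8.59 degrees, less where a joint would pass 70% of its speed; a pose out of reach is approached as far as the arm can. A call with a gripper value outside its range is refused whole. "fingers" is the finger opening in cm, from 0 to 8.81, set as the call begins (left out, the last holds). The fingers move at their own pace and stop on an object; the grip force is fixed at half the most. Time passes only in rows, so rows that do not move let the fingers close. It gives the time, the measured TCP pose, the force and the opening at its end, in the units of the state.
- robot.sense(): the state, without advancing time (a new reading comes with each control period).
- eyes.capture(name): name is "side" or "top" or "wrist"; returns (picture, depth): 420x560x3 uint8, red, green, blue; 420x560 float32, m along the optical axis (not along the pixel's ray), 0 where there is no reading.
- eyes.calibration(name): a dict with "vertical_fov" (degrees; the focal length in pixels is half the picture's height over the tangent of half this angle, whatever the lens; pixels are square), "cx", "cy" (the principal point, pixels), "distortion" ([k1, k2, p1, p2, k3] as OpenCV has them; the pictures are not rectified), "eye" and "attitude" of the camera in the world. Camera axes: x right, y down, z forward; pixel columns grow to the right and rows downward; lengths in m; the calibration is good to about 2 mm. A picture is of the moment at which its call begins: read the wrist's pose just before it. calibration takes no time and is no camera call; for the wrist camera it gives the pose at the moment of the call.
- job_done(): hands the job in, once; it reports no verdict.
The state is a dict: "t": time; "joints": joint angles; "qd": joint speeds; "joint_efforts": joint torques, N m; "ee_pos": TCP position; "tcp_rot": TCP orientation; "force": force on the tool from outside, world axes, zero at the start; "torque": the same for the moment, N m; "width": finger opening in m.
Only numpy, scipy, OpenCV 4.12 (cv2) and the standard library are available. Lean on these libraries where they do the work, as an engineer would, in place of code of your own. Each camera call takes 0.05 s, during which the arm holds its last target.

## Working session

There is one attempt and no reset: what is moved stays moved. The work goes in short steps, Python scripts to look and compute and a tool call to move; the robot and the scene stay as the last step left them, time stands still between calls to the robot, and variables do not carry over. Pictures are saved under pics/ and viewed, and the job is handed in when it is done.

Besides the shell and the picture viewer there is one more tool, called after "Call:" in YAML: its name, and indented under it one key for each argument. play_rows: Moves the arm, as the interface text tells. Its arguments: {"type":"object","properties":{"motion":{"type":"array"},"fingers":{"type":"number"}},"required":["motion"]}

```bash
mkdir -p pics; cat > h.py <<'E'
import numpy as np, cv2
from scipy.spatial.transform import Rotation as R
from station import robot, eyes, job_done
def cap(name, fn):
    c=eyes.calibration(name); p,d=eyes.capture(name)
    cv2.imwrite('pics/'+fn+'.png', p[:,:,::-1]); np.savez('pics/'+fn+'.npz',p=p,d=d,c=np.array([c],dtype=object))
    return p,d,c
def load(fn):
    z=np.load('pics/'+fn+'.npz',allow_pickle=True); return z['p'],z['d'],z['c'][0]
def KD(c):
    f=210/np.tan(np.radians(c['vertical_fov'])/2)
    return np.array([[f,0,c['cx']],[0,f,c['cy']],[0,0,1.]]), np.array(c['distortion'],float)
def Rot(c):
    a=np.array(c['attitude'],float)
    return a if a.shape==(3,3) else R.from_quat(a).as_matrix()
def rays(c,uv):
    K,D=KD(c); n=cv2.undistortPoints(np.array(uv,float).reshape(-1,1,2),K,D).reshape(-1,2)
    return np.c_[n,np.ones(len(n))]@Rot(c).T
def onz(c,uv,z):
    r=rays(c,uv); e=np.array(c['eye']); return e+r*((z-e[2])/r[:,2])[:,None]
def cloud(d,c):
    v,u=np.mgrid[:420,:560]; r=rays(c,np.c_[u.ravel(),v.ravel()])
    P=np.array(c['eye'])+r*d.ravel()[:,None]; P[d.ravel()==0]=np.nan
    return P.reshape(420,560,3)
def proj(c,P):
    K,D=KD(c); Rm=Rot(c).T; t=-Rm@np.array(c['eye'])
    return cv2.projectPoints(np.array(P,float).reshape(-1,1,3),cv2.Rodrigues(Rm)[0],t,K,D)[0].reshape(-1,2)
E
python3 - <<'E'
from h import *
s=robot.sense(); print(s)
for n in ['top','side','wrist']:
    p,d,c=cap(n,n+'0'); print(n,c)
print(robot.sense()['t'])
E
```

```text
{'t': 0.0, 'joints': array([-1.52236351e+00,  3.13445337e-01,  1.49841916e+00, -1.93257364e-05,
        1.33100697e+00, -2.23359222e-01]), 'qd': array([-0.00051266, -0.00019497, -0.00191091,  0.00208632,  0.0009075 ,
        0.00165772]), 'joint_efforts': array([ 8.93884135e-04, -4.02214336e+01, -2.52264458e+01,  6.94938982e-02,
        3.53616255e-02, -1.00178272e-04]), 'ee_pos': array([ 0.14093271, -0.50547701,  0.23817021]), 'tcp_rot': array([ 0.42799187,  0.56342574, -0.42730758,  0.56283446]), 'force': array([ 0.49588138,  0.48574892, -0.08005847]), 'torque': array([0.00141502, 0.04043583, 0.02173938]), 'width': 0.08817269954257859}
top {'vertical_fov': 57.23105787731136, 'cx': 277.76561378281804, 'cy': 211.174109541839, 'distortion': array([-0.07409078,  0.        ,  0.        ,  0.        ,  0.        ]), 'eye': array([0.5285559 , 0.01414979, 1.00258848]), 'attitude': array([-0.70492739,  0.70824741, -0.02908148,  0.02484461])}
side {'vertical_fov': 56.738845893492346, 'cx': 277.9569466007756, 'cy': 206.56169828782132, 'distortion': array([-0.04257042,  0.        ,  0.        ,  0.        ,  0.        ]), 'eye': array([0.34072154, 0.67850499, 0.71614476]), 'attitude': array([-0.1656009 ,  0.897982  , -0.40135883,  0.07152453])}
wrist {'vertical_fov': 70.24218695644346, 'cx': 283.0488162805028, 'cy': 206.19784036573878, 'distortion': array([-0.01823793,  0.        ,  0.        ,  0.        ,  0.        ]), 'eye': array([ 0.21072107, -0.48662293,  0.38550692]), 'attitude': array([ 0.7883746 , -0.59837723, -0.08723426,  0.11313873])}
0.15
```

View pics/top0.png

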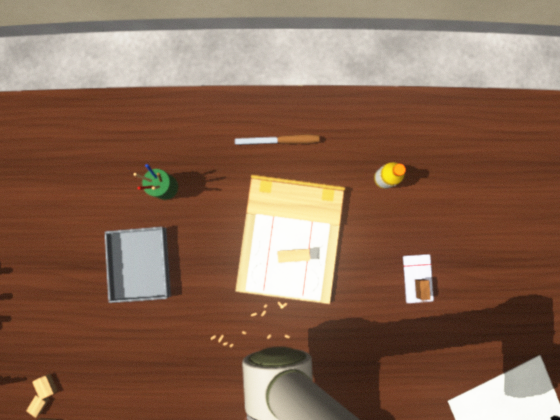

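View pics/side0.png

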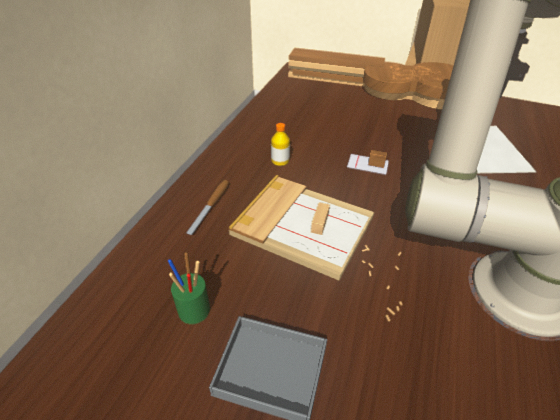

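View pics/wrist0.png

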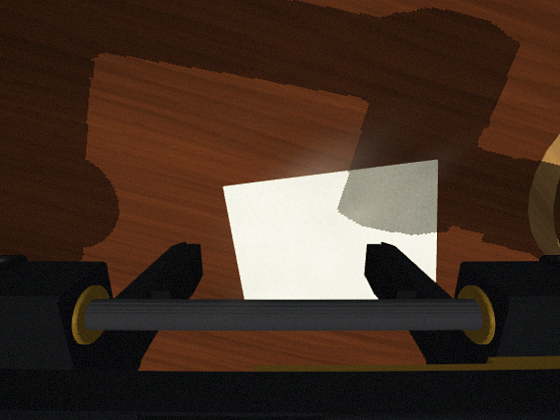

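The top view shows the board at about (290,240), the offcut at (298,255), the tray at (137,265), the template at (418,279) with its red line at the far end, the jar at (155,183), the glue at (390,176) and the chisel at (278,140). Next I'll enlarge the crops and check depth.

```bash
python3 - <<'E'
from h import *
p,d,c=load('top0')
a=cv2.resize(p[165:315,225:445,::-1],None,fx=3.6,fy=3.6,interpolation=cv2.INTER_CUBIC); cv2.imwrite('pics/topz.png',a)
P=cloud(d,c)
for n,uv in dict(tray=(140,260),traycorner=(107,232),board=(300,285),leaf=(290,205),off=(298,255),grip=(423,289),plate=(415,272),bench=(370,330),jar=(156,183),glue=(395,170)).items(): print(n,P[uv[1],uv[0]].round(4))
z=P[:,:,2]
def blob(m,n):
    k,l,s,_=cv2.connectedComponentsWithStats(m.astype(np.uint8))
    for i in range(1,k):
        if s[i,4]>25:
            q=P[l==i]; 
            r=cv2.minAreaRect((q[:,:2]*1000).astype(np.float32)); print(n,s[i],q.mean(0).round(4),r)
blob((z>0.042)&(z<0.062)&(np.mgrid[:420,:560][0]<320),'h54')
blob((z>0.0265)&(z<0.035)&(np.mgrid[:420,:560][0]<320),'leaf/traywall')
blob((z>0.010)&(z<0.035)&(np.mgrid[:420,:560][0]<320),'board')
E
```

```text
tray [0.4791 0.3672 0.0028]
traycorner [0.5513 0.4429 0.0344]
board [ 0.4157 -0.0474  0.0179]
leaf [ 0.6184 -0.023   0.0302]
off [ 0.4931 -0.0407  0.0566]
grip [ 0.4056 -0.3524  0.0477]
plate [ 0.444  -0.35    0.0009]
bench [ 0.2969 -0.2281  0.0034]
jar [0.6688 0.3037 0.0817]
glue [ 0.6893 -0.2626  0.1315]
h54 [378 166  14  21  59] [ 0.6826 -0.2532  0.0515] ((684.436767578125, -256.9746398925781), (53.87788772583008, 21.105693817138672), 22.73931121826172)
h54 [161 175  14  23  54] [0.6603 0.2772 0.0527] ((663.3383178710938, 279.9190368652344), (19.442731857299805, 60.18505859375), 73.25762939453125)
h54 [277 249  33  15 403] [ 0.4908 -0.0282  0.0537] ((490.8406677246094, -28.26169204711914), (30.113481521606445, 79.72167205810547), 3.5127365589141846)
h54 [419 280  12  20 205] [ 0.4038 -0.3563  0.0474] ((403.71893310546875, -356.7301940917969), (48.387088775634766, 26.525001525878906), 2.204233407974243)
leaf/traywall [ 246  175   99   51 3430] [ 0.6307 -0.0355  0.0301] ((632.1126708984375, -35.847930908203125), (239.8828887939453, 99.89686584472656), 82.0786361694336)
leaf/traywall
[... 995 characters left out ...]
847412109375, 285.0040283203125), (27.563201904296875, 66.34600830078125), 65.84949493408203)
board [160 227  10  71 281] [0.4751 0.2952 0.0254] ((475.21697998046875, 296.5200500488281), (178.7047119140625, 7.538552284240723), 4.795119285583496)
board [144 228  15   3  28] [0.5586 0.3298 0.03  ] ((558.87744140625, 329.42529296875), (5.14302396774292, 36.36020278930664), 0.2346225380897522)
board [105 230  61  73 499] [0.4508 0.4204 0.0258] ((469.8825378417969, 371.6436767578125), (180.3659210205078, 147.544189453125), 4.384006023406982)
board [415 279  10  20  65] [ 0.4043 -0.3469  0.0223] ((406.98138427734375, -347.4519958496094), (17.651153564453125, 51.678863525390625), 68.27472686767578)
```

View pics/topz.png

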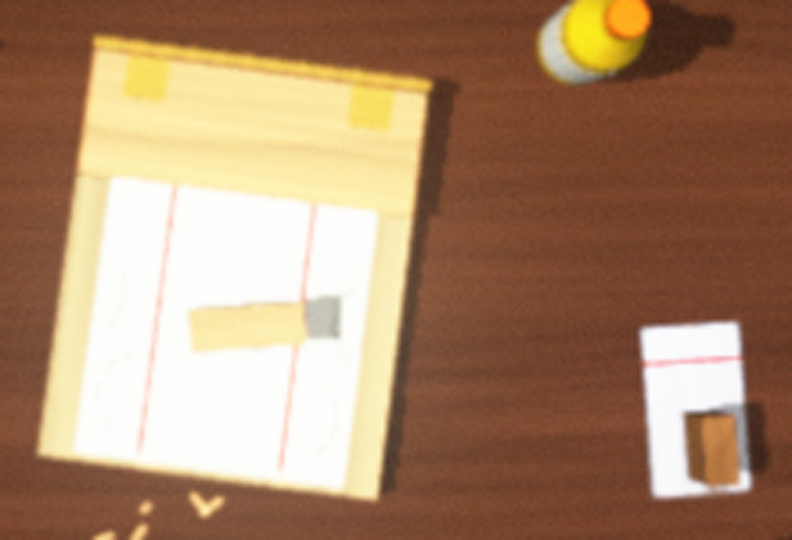

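```bash
cat >> h.py <<'E'
def st():
    s=robot.sense(); Rm=R.from_quat(s['tcp_rot']).as_matrix()
    z=Rm[:,2]; print('t',round(s['t'],2),'p',s['ee_pos'].round(4),'x',Rm[:,0].round(3),'jaw deg',np.degrees(np.arctan2(z[1],z[0])).round(2),'q',s['joints'].round(3),'F',s['force'].round(2),'T',s['torque'].round(2),'w',round(s['width'],4))
    return s,Rm
def to(pos,jaw):
    """delta to TCP pos, tool straight down, jaw yaw deg (mod 180)"""
    s,Rm=st(); cur=np.degrees(np.arctan2(Rm[1,2],Rm[0,2]))
    jaw=cur+((jaw-cur+90)%180-90)
    x=np.array([0,0,-1.]); z=np.array([np.cos(np.radians(jaw)),np.sin(np.radians(jaw)),0]); 
    T=np.c_[x,np.cross(z,x),z]
    rv=R.from_matrix(T@Rm.T).as_rotvec(); dp=(np.array(pos)-s['ee_pos'])*100
    print('d cm',dp.round(2),'rotvec',rv.round(4),'angle deg',np.degrees(np.linalg.norm(rv)).round(2)); return dp,rv
E
python3 - <<'E'
from h import *
to([0.4908,-0.0283,0.15],3.5)
s,Rm=st(); c=eyes.calibration('wrist')
print('eye in tool',Rm.T@(c['eye']-s['ee_pos'])); print('cam axes in tool\n',Rm.T@Rot(c))
E
```

```text
t 0.15 p [ 0.1409 -0.5056  0.2383] x [-0.     0.001 -1.   ] jaw deg -74.43 q [-1.522  0.313  1.498 -0.     1.331 -0.223] F [-0.84  0.31 -0.21] T [-0.06 -0.03 -0.03] w 0.0881
d cm [34.99 47.73 -8.83] rotvec [-8.0000e-04 -7.0000e-04  1.3601e+00] angle deg 77.93
t 0.15 p [ 0.1409 -0.5056  0.2383] x [-0.     0.001 -1.   ] jaw deg -74.43 q [-1.522  0.313  1.498 -0.     1.331 -0.223] F [-0.84  0.31 -0.21] T [-0.06 -0.03 -0.03] w 0.0881
eye in tool [-0.14724422  0.07234838  0.00038641]
cam axes in tool
 [[ 1.05518507e-03 -2.83026964e-01  9.59111372e-01]
 [ 1.85382108e-04 -9.59111834e-01 -2.83027304e-01]
 [ 9.99999426e-01  4.76448275e-04 -9.59572356e-04]]
```

Call:
play_rows:
  motion:
    - [2.5,3.41,-0.49,0,0,0.0971]
    - [2.5,3.41,-0.49,0,0,0.0971]
    - [2.5,3.41,-0.49,0,0,0.0971]
    - [2.5,3.41,-0.49,0,0,0.0971]
    - [2.5,3.41,-0.49,0,0,0.0971]
    - [2.5,3.41,-0.49,0,0,0.0971]
    - [2.5,3.41,-0.49,0,0,0.0971]
    - [2.5,3.41,-0.49,0,0,0.0971]
    - [2.5,3.41,-0.49,0,0,0.0971]
    - [2.5,3.41,-0.49,0,0,0.0971]
    - [2.5,3.41,-0.49,0,0,0.0971]
    - [2.5,3.41,-0.49,0,0,0.0971]
    - [2.5,3.41,-0.49,0,0,0.0971]
    - [2.5,3.41,-0.49,0,0,0.0971]
    - [0,0,0,0,0,0]
    - [0,0,0,0,0,0]
  fingers: 8.8

```text
t: 1.75
ee_pos: [0.4908, -0.0279, 0.1697]
tcp_rot: [-0.022, 0.707, 0.022, 0.706]
force: [0.8, -0.4, -0.2]
width: 0.0876
```

```bash
python3 - <<'E'
from h import *
to([0.4908,-0.0283,0.024],3.5)
p,d,c=cap('wrist','wrist1')
P=cloud(d,c); z=P[:,:,2]
def blob(m,n):
    k,l,s,_=cv2.connectedComponentsWithStats(m.astype(np.uint8))
    for i in range(1,k):
        if s[i,4]>300:
            q=P[l==i]; r=cv2.minAreaRect((q[:,:2]*1000).astype(np.float32)); print(n,s[i],q.mean(0).round(4),r)
blob((z>0.048)&(z<0.06),'off'); blob((z>0.027)&(z<0.036),'leaf'); blob((z>0.012)&(z<0.023),'board')
E
```

```text
t 1.75 p [ 0.4908 -0.0279  0.1697] x [-0.001  0.    -1.   ] jaw deg 3.52 q [-0.295  0.308  1.694 -0.     1.14  -0.357] F [ 0.82 -0.4  -0.18] T [-0.08 -0.08  0.02] w 0.0876
d cm [  0.    -0.04 -14.57] rotvec [-0.0001 -0.001  -0.0003] angle deg 0.06
off [ 268  157   34   86 2809] [ 0.4916 -0.026   0.0552] ((491.7709045410156, -28.18903350830078), (30.006803512573242, 79.9703140258789), 3.644503593444824)
leaf [  346    76   171   223 18384] [ 0.6349 -0.0018  0.0313] ((631.6431884765625, -32.73974609375), (234.90626525878906, 98.7868423461914), 81.95458984375)
board [  172    28   239   271 43491] [0.4869 0.0017 0.0198] ((485.43212890625, -15.834381103515625), (241.8682861328125, 203.3831787109375), 82.19124603271484)
board [540 190  20  68 597] [ 0.7836 -0.0523  0.0175] ((783.9779052734375, -47.45455551147461), (8.886931419372559, 77.59001159667969), 2.1641438007354736)
```

View pics/wrist1.png

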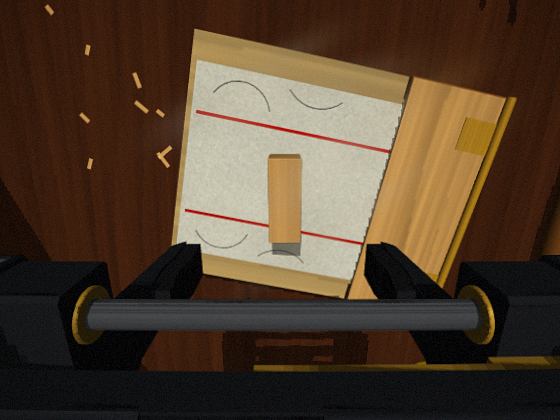

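The wrist view confirms the offcut (head at pixel 285,200) centred between the open fingers. Its measured pose is (0.4917, -0.0283) at 3.6°. I'll go down and grip it.

Call:
play_rows:
  motion:
    - [0.01,0,-2.5,0,0,0]
    - [0.01,0,-2.5,0,0,0]
    - [0.01,0,-2.5,0,0,0]
    - [0.01,0,-2.5,0,0,0]
    - [0.02,0,-2.0,0,0,0]
    - [0.02,0,-1.4,0,0,0]
    - [0,0,-1.0,0,0,0]
    - [0,0,0,0,0,0]
  fingers: 7.0

```text
t: 2.6
ee_pos: [0.491, -0.0291, 0.0255]
tcp_rot: [-0.021, 0.707, 0.021, 0.706]
force: [0.2, -0.5, 1.1]
width: 0.0698
```

Call:
play_rows:
  motion:
    - [0,0,0,0,0,0]
    - [0,0,0,0,0,0]
    - [0,0,0,0,0,0]
    - [0,0,0,0,0,0]
    - [0,0,0,0,0,0]
    - [0,0,0,0,0,0]
  fingers: 0

```text
t: 3.2
ee_pos: [0.4918, -0.0283, 0.0263]
tcp_rot: [-0.021, 0.707, 0.021, 0.707]
force: [-0.2, 0.6, 0.8]
width: 0.0296
```

Call:
play_rows:
  motion:
    - [0,0,1.5,0,0,0]
    - [0,0,2.5,0,0,0]
    - [0,0,3.0,0,0,0]
    - [0,0,3.0,0,0,0]
    - [-0.2,3.3,0.5,0,0,0]
    - [-0.2,3.6,0,0,0,0]
    - [-0.2,3.7,0,0,0,0]
    - [-0.2,3.7,0,0,0,0]
    - [-0.2,3.7,0,0,0,0]
    - [-0.2,3.7,0,0,0,0]
    - [-0.2,3.7,0,0,0,0]
    - [-0.2,3.7,0,0,0,0.005]
    - [-0.2,3.7,0,0,0,0.005]
    - [-0.2,3.6,0,0,0,0.005]
    - [-0.2,3.6,0,0,0,0]
    - [0,0,0,0,0,0]
    - [0,0,0,0,0,0]

```text
t: 4.9
ee_pos: [0.4693, 0.3719, 0.1306]
tcp_rot: [-0.027, 0.707, 0.027, 0.706]
force: [0.2, -0.3, -0.9]
width: 0.0295
```

```bash
python3 - <<'E'
from h import *
to([0.470,0.3716,0.0135],4.4)
p,d,c=cap('wrist','wrist2'); p,d,c=cap('side','side2')
E
```

```text
t 4.9 p [0.4693 0.3719 0.1306] x [-0.001 -0.001 -1.   ] jaw deg 4.39 q [ 0.475  0.571  1.403 -0.     1.168  0.398] F [ 0.19 -0.31 -0.95] T [-0.03 -0.1  -0.03] w 0.0295
d cm [  0.07  -0.03 -11.71] rotvec [ 0.0006 -0.0007  0.0001] angle deg 0.06
```

View pics/wrist2.png

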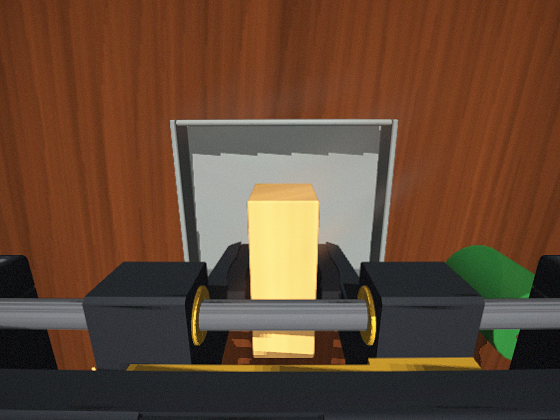

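View pics/side2.png

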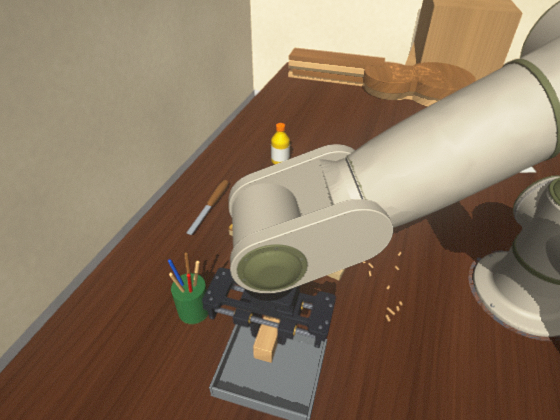

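The offcut is held over the tray, at pixel (283,240), well clear of the walls. The jar at right (490,290) is also clear. I'll lower it.

Call:
play_rows:
  motion:
    - [0,0,-2.5,0,0,0]
    - [0,0,-3.0,0,0,0]
    - [0,0,-2.5,0,0,0]
    - [0,0,-1.8,0,0,0]
    - [0,0,-1.0,0,0,0]
    - [0,0,-0.5,0,0,0]
    - [0,0,-0.3,0,0,0]
    - [0,0,0,0,0,0]

```text
t: 5.8
ee_pos: [0.47, 0.3716, 0.0156]
tcp_rot: [-0.026, 0.706, 0.027, 0.707]
force: [0.4, 0.1, -0.6]
width: 0.0298
```

Call:
play_rows:
  motion:
    - [0,0,0,0,0,0]
    - [0,0,0,0,0,0]
    - [0,0,0,0,0,0]
    - [0,0,0,0,0,0]
    - [0,0,0,0,0,0]
    - [0,0,1.0,0,0,0]
    - [0,0,2.0,0,0,0]
    - [0,0,3.0,0,0,0]
    - [0,0,3.0,0,0,0]
    - [0,0,3.0,0,0,0]
    - [0,0,3.0,0,0,0]
    - [0,0,0,0,0,0]
  fingers: 5.5

```text
t: 7.0
ee_pos: [0.4711, 0.3725, 0.1701]
tcp_rot: [-0.025, 0.704, 0.028, 0.709]
force: [0.3, 0.8, 0.0]
width: 0.0546
```

```bash
python3 - <<'E'
from h import *
to([0.32,-0.3567,0.20],-87)
p,d,c=cap('wrist','wrist3')
E
```

```text
t 7.0 p [0.4711 0.3725 0.1701] x [ 0.007  0.004 -1.   ] jaw deg 4.33 q [0.474 0.531 1.36  0.    1.243 0.399] F [0.3  0.81 0.01] T [-0.04 -0.12 -0.04] w 0.0546
d cm [-15.11 -72.92   2.99] rotvec [-0.0086  0.0028  1.5476] angle deg 88.67
```

View pics/wrist3.png

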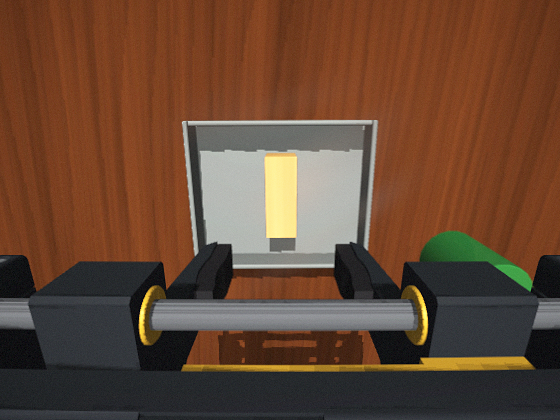

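The offcut lies flat in the tray, at pixel (281,195). Next I'll move over to the template.

Call:
play_rows:
  motion:
    - [-0.43,-3.645,0.1,0,0,-0.0797]
    - [-0.43,-3.645,0.1,0,0,-0.0797]
    - [-0.43,-3.645,0.1,0,0,-0.0797]
    - [-0.43,-3.645,0.1,0,0,-0.0797]
    - [-0.43,-3.645,0.1,0,0,-0.0797]
    - [-0.43,-3.645,0.1,0,0,-0.0797]
    - [-0.43,-3.645,0.1,0,0,-0.0797]
    - [-0.43,-3.645,0.1,0,0,-0.0797]
    - [-0.43,-3.645,0.1,0,0,-0.0797]
    - [-0.43,-3.645,0.1,0,0,-0.0797]
    - [-0.43,-3.645,0.1,0,0,-0.0797]
    - [-0.43,-3.645,0.1,0,0,-0.0797]
    - [-0.43,-3.645,0.1,0,0,-0.0797]
    - [-0.43,-3.645,0.1,0,0,-0.0797]
    - [-0.43,-3.645,0.1,0,0,-0.0797]
    - [-0.43,-3.645,0.1,0,0,-0.0797]
    - [-0.43,-3.645,0.1,0,0,-0.0797]
    - [-0.43,-3.645,0.1,0,0,-0.0797]
    - [-0.43,-3.645,0.1,0,0,-0.0797]
    - [-0.43,-3.645,0.1,0,0,-0.0797]

```text
t: 9.05
ee_pos: [0.383, -0.3584, 0.1841]
tcp_rot: [0.488, 0.513, -0.488, 0.511]
force: [0.1, -0.1, 1.1]
width: 0.0551
```

Call:
play_rows:
  motion:
    - [0,0,0,0,0,0]
    - [0,0,0,0,0,0]
    - [0,0,0,0,0,0]

```text
t: 9.35
ee_pos: [0.3837, -0.3563, 0.1846]
tcp_rot: [0.487, 0.514, -0.486, 0.513]
force: [0.6, -0.1, -0.4]
width: 0.0549
```

```bash
python3 - <<'E'
from h import *
to([0.4037,-0.3567,0.08],-87)
p,d,c=cap('wrist','wrist4')
P=cloud(d,c); z=P[:,:,2]
def blob(m,n):
    k,l,s,_=cv2.connectedComponentsWithStats(m.astype(np.uint8))
    for i in range(1,k):
        if s[i,4]>300:
            q=P[l==i]; r=cv2.minAreaRect((q[:,:2]*1000).astype(np.float32)); print(n,s[i],q.mean(0).round(4),r)
blob((z>0.044)&(z<0.055),'grip')
print(P[300:305,300],P[150,280],P[180,280])
E
```

```text
t 9.35 p [ 0.3837 -0.3563  0.1846] x [-0.001  0.001 -1.   ] jaw deg -86.93 q [-0.972  0.359  1.581  0.     1.203  0.545] F [ 0.62 -0.14 -0.45] T [ 0.05 -0.01 -0.01] w 0.0549
d cm [  2.    -0.04 -10.46] rotvec [-0.0013 -0.0008 -0.0011] angle deg 0.11
grip [ 273  150   26   52 1281] [ 0.4035 -0.3578  0.0492] ((402.5662536621094, -357.8894958496094), (50.17609786987305, 23.73002052307129), 3.979687452316284)
[[ 0.40974966 -0.35992231  0.26237868]
 [ 0.41106512 -0.35970411  0.2647901 ]
 [ 0.41027494 -0.35979755  0.26406522]
 [ 0.4105644  -0.35973202  0.2649328 ]
 [ 0.41035882 -0.35973942  0.26506946]] [ 0.42707847 -0.35108666  0.04782409] [ 0.39862829 -0.35254654  0.04878045]
```

View pics/wrist4.png

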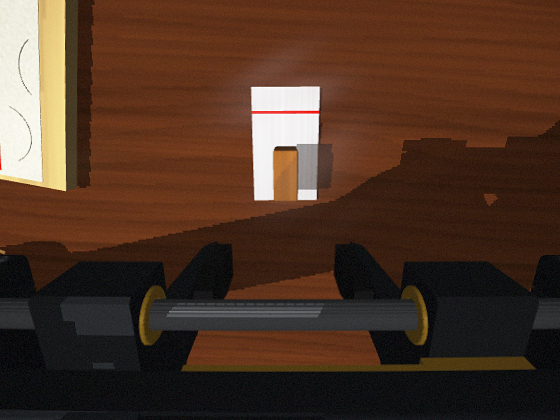

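The wrist view shows the template at pixels (252–320, 86–200), with its red line at row 112 and the grip at (286,173). I'll fit the plate outline and the board's red lines.

```bash
python3 - <<'E'
from h import *
p,d,c=load('wrist4')
m=(p.min(2)>95)&(np.mgrid[:420,:560][1]>200)&(np.mgrid[:420,:560][0]<230)
k,l,s,_=cv2.connectedComponentsWithStats(m.astype(np.uint8)); 
for i in range(1,k):
    if s[i,4]>100: print(s[i])
# left edge & right edge & front edge subpixel using gradient
g=cv2.GaussianBlur(p[:,:,2].astype(float),(0,0),0.8)  # blue
def vedge(rows,u0,u1):
    o=[]
    for v in rows:
        gr=np.abs(np.gradient(g[v,u0:u1])); i=np.arange(u0,u1); o.append(((gr**2*i).sum()/(gr**2).sum(),v))
    return o
def hedge(cols,v0,v1):
    o=[]
    for u in cols:
        gr=np.abs(np.gradient(g[v0:v1,u])); i=np.arange(v0,v1); o.append((u,(gr**2*i).sum()/(gr**2).sum()))
    return o
L=onz(c,vedge(range(120,195),244,262),0.004); Rr=onz(c,vedge(range(120,140),310,328),0.004); F=onz(c,hedge(range(258,315),80,94),0.004)
from numpy import polyfit
for n,q in (('L',L),('R',Rr)):
    a,b=polyfit(q[:,0],q[:,1],1); print(n,'yaw',np.degrees(np.arctan(a)),'y at .4',a*.4+b)
a,b=polyfit(F[:,1],F[:,0],1); print('F yaw',-np.degrees(np.arctan(a)),F.mean(0))
fr=F[:,:2].mean(0)
for y in (3,4,5):
    print(y, 'front mid->grip', fr-0.085*np.array([np.cos(np.radians(y)),np.sin(np.radians(y))]))
# board from wrist1 and top0
for fn,rr in (('wrist1',None),('top0',None)):
    p,d,c=load(fn); q=p.astype(int)
    m=(q[:,:,0]-np.maximum(q[:,:,1],q[:,:,2])>60)&(q[:,:,0]>110)
    if fn=='top0': m=(q[:,:,0]-np.maximum(q[:,:,1],q[:,:,2])>35)&(q[:,:,2]>90)
    sel=np.zeros_like(m); 
    if fn=='wrist1': sel[105:250,183:395]=1
    else: sel[214:300,258:325]=1
    m&=sel.astype(bool); v,u=np.nonzero(m); W=onz(c,np.c_[u,v],0.018)
    # coarse board frame
    th=np.radians(-8); ax=np.array([np.cos(th),np.sin(th)]); ay=np.array([-ax[1],ax[0]])
    w=(W[:,:2]-[0.534,-0.022]); bx=w@ax; by=w@ay
    for s0 in (-.05,.05):
        k=np.abs(by-s0)<.012
        if k.sum()<20: print(fn,s0,k.sum()); continue
        aa,bb=polyfit(bx[k],by[k],1); print(fn,s0,k.sum(),'yaw',-8+np.degrees(np.arctan(aa)),'off',bb*1000,bx[k].min(),bx[k].max())
# leaf edge from wrist1: end of white paper/leaf start, by depth
p,d,c=load('wrist1'); P=cloud(d,c); m=(P[:,:,2]>0.0265)&(P[:,:,2]<0.036)
k,l,s,_=cv2.connectedComponentsWithStats(m.astype(np.uint8)); i=1+np.argmax(s[1:,4]); pts=[]
for v in range(100,260,5):
    u=np.nonzero(l[v]==i)[0].min(); pts.append((u-0.5,v))
W=onz(c,pts,0.030); w=W[:,:2]-[0.534,-0.022]; bx=w@ax; by=w@ay; a,b=polyfit(by,bx,1); print('leaf edge yaw',-8-np.degrees(np.arctan(a)),'bx',b*1000,'res',np.std(bx-a*by-b)*1000)
E
```

```text
[ 251   86   69   25 1673]
[ 251  113   69   88 4424]
L yaw 3.1496596413947366 y at .4 -0.3219507581906882
R yaw 3.2825158796135674 y at .4 -0.3929925927528293
F yaw 3.40960039042315 [ 0.48758126 -0.35363389  0.004     ]
3 front mid->grip [ 0.40269775 -0.35808244]
4 front mid->grip [ 0.40278831 -0.35956319]
5 front mid->grip [ 0.40290471 -0.36104212]
wrist1 -0.05 416 yaw -7.891480350396172 off -51.24385546213558 -0.1398086924111161 0.05251202921042832
wrist1 0.05 643 yaw -7.921460296971903 off 49.47549022272963 -0.14042369409481667 0.05222376910491637
top0 -0.05 10
top0 0.05 13
leaf edge yaw -8.060420588741383 bx 48.4832516412171 res 0.2636421059161636
```

Call:
play_rows:
  motion:
    - [0.5,-0.04,-2.5,0,0,0.004]
    - [0.5,-0.04,-3.0,0,0,0]
    - [0.5,-0.04,-3.0,0,0,0]
    - [0.4,-0.05,-3.0,0,0,0]
    - [0,0,-2.5,0,0,0]
    - [0,0,-2.0,0,0,0]
    - [0,0,-1.0,0,0,0]
    - [0,0,-0.4,0,0,0]
    - [0,0,0,0,0,0]
    - [0,0,0,0,0,0]

```text
t: 10.4
ee_pos: [0.4031, -0.3593, 0.012]
tcp_rot: [0.486, 0.513, -0.486, 0.514]
force: [0.1, -0.5, 0.2]
width: 0.0551
```

```bash
python3 - <<'E'
from h import *
to([0.4027,-0.358,0.0105],-86.7)
E
```

```text
t 10.4 p [ 0.4031 -0.3593  0.012 ] x [ 0.001 -0.001 -1.   ] jaw deg -86.76 q [-0.945  0.63   1.677  0.     0.833  0.569] F [ 0.06 -0.48  0.23] T [ 0.02 -0.01  0.03] w 0.0551
d cm [-0.04  0.13 -0.15] rotvec [0.0012 0.0009 0.0011] angle deg 0.11
```

Call:
play_rows:
  motion:
    - [0,0.1,-0.05,0,0,0]
    - [0,0,0,0,0,0]
    - [0,0,0,0,0,0]
    - [0,0,0,0,0,0]
    - [0,0,0,0,0,0]
    - [0,0,0,0,0,0]
    - [0,0,0,0,0,0]
  fingers: 0

```text
t: 11.1
ee_pos: [0.4028, -0.3581, 0.0108]
tcp_rot: [0.486, 0.514, -0.486, 0.514]
force: [-0.5, 1.1, 3.0]
width: 0.0233
```

```bash
python3 - <<'E'
from h import *
o=np.array([0.5324,-0.0227]); th=np.radians(-7.95); ax=np.array([np.cos(th),np.sin(th)])
print('grip target pre (front at bx=0):',o-0.085*ax,' final bx82:',o+(-0.003)*ax, 'ax',ax)
s,Rm=to([*(o-0.085*ax),0.10],-97.95)
p,d,c=cap('wrist','wrist5')
E
```

```text
grip target pre (front at bx=0): [ 0.44821692 -0.01094375]  final bx82: [ 0.52942883 -0.02228507] ax [ 0.99038914 -0.13830888]
t 11.1 p [ 0.4028 -0.3581  0.0108] x [ 0. -0. -1.] jaw deg -86.78 q [-0.944  0.631  1.68  -0.     0.83   0.57 ] F [-0.48  1.06  3.  ] T [0.15 0.12 0.02] w 0.0233
d cm [ 4.55 34.71  8.92] rotvec [ 1.00e-04  0.00e+00 -1.95e-01] angle deg 11.17
```

View pics/wrist5.png

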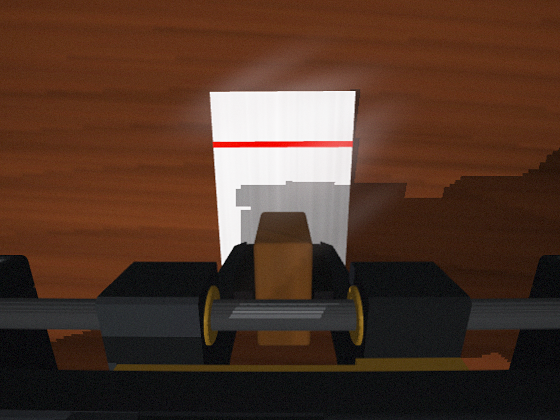

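The grip is pinched (opening 23 mm). The plate front is at row 92 and its red line at row 144. I'll lift it and carry it to the board in front of the leaf.

Call:
play_rows:
  motion:
    - [0,0,1.0,0,0,0]
    - [0,0,2.0,0,0,0]
    - [0,0,2.5,0,0,0]
    - [0.1,0.5,2.0,0,0,0]
    - [0.3,2.2,1.0,0,0,-0.015]
    - [0.4,3.1,0.4,0,0,-0.02]
    - [0.4,3.5,0,0,0,-0.02]
    - [0.4,3.5,0,0,0,-0.02]
    - [0.4,3.5,0,0,0,-0.02]
    - [0.4,3.5,0,0,0,-0.02]
    - [0.4,3.5,0,0,0,-0.02]
    - [0.4,3.5,0,0,0,-0.02]
    - [0.4,3.5,0,0,0,-0.02]
    - [0.4,3.1,0,0,0,-0.02]
    - [0.3,2.2,0,0,0,-0.02]
    - [0.2,0.6,0,0,0,0]
    - [0,0,0,0,0,0]
    - [0,0,0,0,0,0]
    - [0,0,0,0,0,0]

```text
t: 13.05
ee_pos: [0.4478, 0.003, 0.0997]
tcp_rot: [0.538, 0.458, -0.538, 0.458]
force: [-0.5, 0.3, -1.6]
width: 0.0237
```

```bash
python3 - <<'E'
from h import *
s,Rm=to([0.4482,-0.0109,0.0295],-97.95)
p,d,c=cap('wrist','wrist6')
E
```

```text
t 13.05 p [0.4478 0.003  0.0997] x [ 0. -0. -1.] jaw deg -99.17 q [-0.256  0.321  1.896 -0.     0.925  1.475] F [-0.46  0.31 -1.65] T [ 0.04  0.03 -0.03] w 0.0237
d cm [ 0.04 -1.39 -7.02] rotvec [0.0001 0.0001 0.0213] angle deg 1.22
```

View pics/wrist6.png

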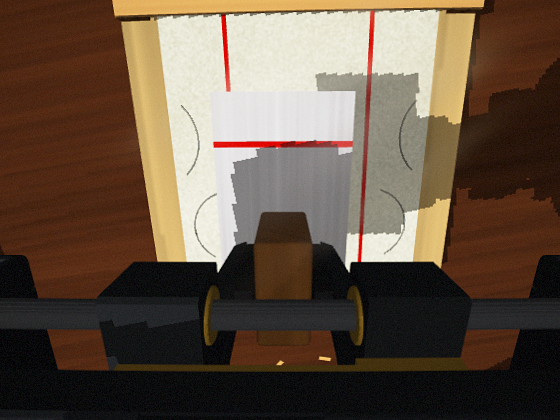

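Call:
play_rows:
  motion:
    - [0,-0.5,-1.5,0,0,0.007]
    - [0,-0.5,-2.0,0,0,0.007]
    - [0.04,-0.39,-1.7,0,0,0.007]
    - [0,0,-0.9,0,0,0]
    - [0,0,-0.3,0,0,0]
    - [0,0,0,0,0,0]
    - [0,0,0,0,0,0]
    - [0,0,0,0,0,0]

```text
t: 13.9
ee_pos: [0.4485, -0.0099, 0.0362]
tcp_rot: [0.533, 0.464, -0.533, 0.465]
force: [0.8, 1.0, -1.6]
width: 0.0241
```

```bash
python3 - <<'E'
from h import *
s,Rm=to([0.4482,-0.0109,0.0295],-97.95)
p,d,c=cap('wrist','wrist7')
cap('side','side7')
P=cloud(d,c); z=P[:,:,2]
for v in (96,105,120,135,155,180,200): print(v,[ (P[v,u]*1000).round(1).tolist() for u in (225,283,340)])
E
```

```text
t 13.9 p [ 0.4485 -0.0099  0.0362] x [ 0.001 -0.    -1.   ] jaw deg -97.89 q [-0.284  0.439  1.94   0.     0.761  1.424] F [ 0.76  1.03 -1.62] T [ 0.03  0.05 -0.02] w 0.0241
d cm [-0.03 -0.1  -0.67] rotvec [ 0.0003  0.0011 -0.0011] angle deg 0.09
96 [[534.3, 5.9, 31.4], [530.4, -21.7, 30.9], [526.7, -48.7, 31.8]]
105 [[530.2, 6.7, 31.4], [526.4, -21.1, 29.3], [522.6, -48.6, 30.4]]
120 [[523.3, 8.1, 31.0], [519.4, -20.2, 29.2], [515.6, -48.1, 30.4]]
135 [[516.3, 9.3, 31.7], [512.3, -19.2, 30.8], [508.3, -47.6, 29.4]]
155 [[506.5, 11.5, 30.3], [502.4, -17.8, 30.1], [498.4, -46.6, 30.3]]
180 [[493.8, 13.8, 30.8], [489.7, -16.1, 31.1], [485.6, -45.4, 31.0]]
200 [[483.1, 16.0, 30.2], [478.8, -14.6, 30.2], [474.6, -44.7, 29.8]]
```

View pics/wrist7.png

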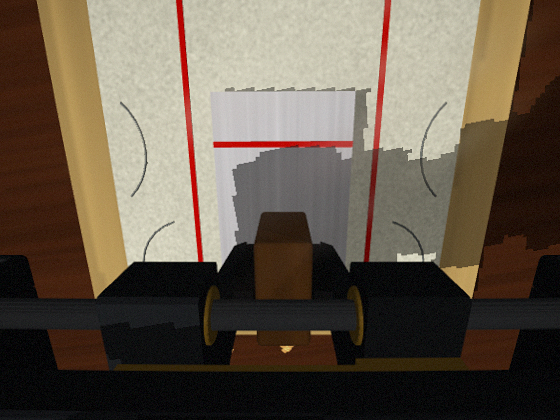

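View pics/side7.png

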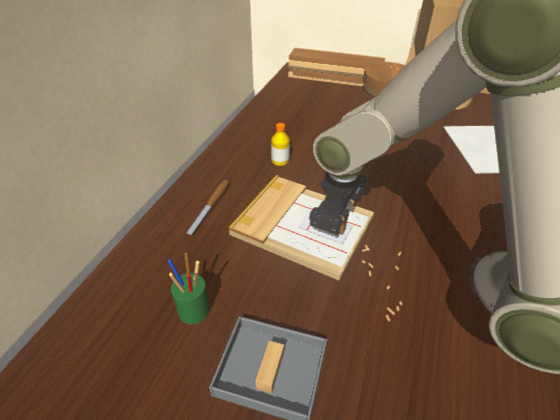

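```bash
cat > rel.py <<'E'
from h import *
def rel(fn,ztop,rows=range(100,140),lr=((205,225),(343,366)),redrows=(5,80)):
    p,d,c=load(fn); q=p.astype(int)
    m=(q[:,:,0]-np.maximum(q[:,:,1],q[:,:,2])>60)&(q[:,:,0]>90)
    out=[]
    vv,uu=np.nonzero(m); k=(vv>=redrows[0])&(vv<redrows[1]); vv,uu=vv[k],uu[k]
    W=onz(c,np.c_[uu,vv],0.018)[:,:2]
    o=np.array([0.5324,-0.0227]); th=np.radians(-7.95); ax=np.array([np.cos(th),np.sin(th)]); ay=np.array([-ax[1],ax[0]])
    by=(W-o)@ay; bx=(W-o)@ax; L=[]
    for s0 in (-.05,.05):
        k=abs(by-s0)<.012; a,b=np.polyfit(bx[k],by[k],1); L.append((np.degrees(np.arctan(a)),b*1000)); 
    print('lines (yaw rel, by0)',np.round(L,2))
    g=cv2.GaussianBlur(p.astype(float).sum(2),(0,0),0.8); E=[]
    for u0,u1 in lr:
        uv=[]
        for v in rows:
            gr=np.abs(np.gradient(g[v,u0:u1])); i=np.argmax(gr); j=np.arange(max(i-2,0),min(i+3,u1-u0)); uv.append((u0+(gr[j]*j).sum()/gr[j].sum(),v))
        w=onz(c,uv,ztop)[:,:2]-o; a,b=np.polyfit(w@ax,w@ay,1); xm=(w@ax).mean(); E.append((np.degrees(np.arctan(a)),(a*xm+b)*1000,xm*1000))
    print('plate edges (yaw rel, by, at bx)',np.round(E,2))
    print('plate centre by',(E[0][1]+E[1][1])/2,'line centre',np.mean([l[1] for l in L]))
    return p,c,o,ax,ay
E
python3 - <<'E'
from rel import *
p,c,o,ax,ay=rel('wrist7',0.0302)
# front edge
g=cv2.GaussianBlur(p.astype(float).sum(2),(0,0),0.8); F=[]
for u in range(235,345,4):
    gr=np.abs(np.gradient(g[84:100,u])); j=np.argmax(gr); F.append((u,84+j))
w=onz(c,F,0.0302)[:,:2]-o; a,b=np.polyfit(w@ay,w@ax,1); print('front yaw',-np.degrees(np.arctan(a)),'bx',b*1000)
E
```

```text
lines (yaw rel, by0) [[ 5.000e-02 -4.999e+01]
 [-1.500e-01  5.147e+01]]
plate edges (yaw rel, by, at bx) [[ -3.65  36.85 -13.05]
 [ 16.24 -35.32 -12.95]]
plate centre by 0.7641811292562934 line centre 0.7419332629391384
front yaw 0.24197249090890063 bx 1.319563023039797
```

```bash
python3 - <<'E'
from rel import *
p,d,c=load('wrist7')
cv2.imwrite('pics/w7z.png',cv2.resize(p[80:220,195:385,::-1],None,fx=4.2,fy=4.2,interpolation=cv2.INTER_NEAREST))
E
```

```text
(no output)
```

View pics/w7z.png

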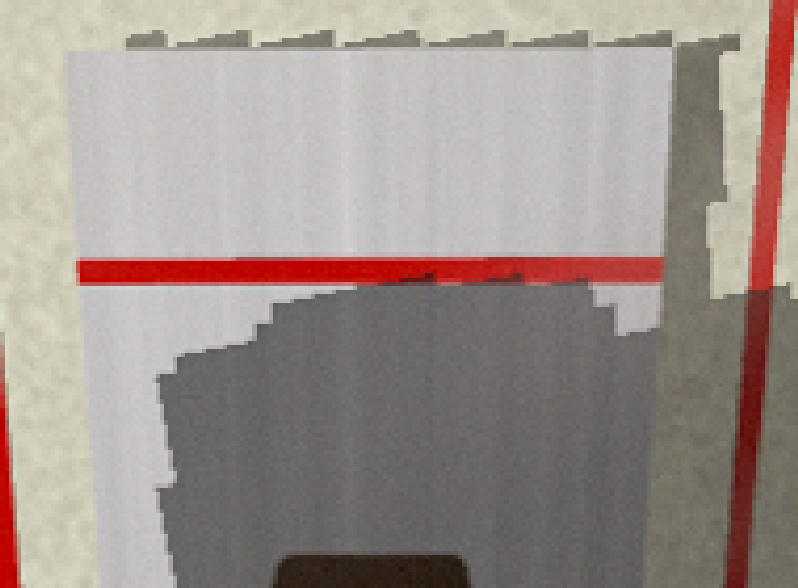

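```bash
python3 - <<'E'
from rel import *
p,d,c=load('wrist7'); q=p.astype(int)
o=np.array([0.5324,-0.0227]); th=np.radians(-7.95); ax=np.array([np.cos(th),np.sin(th)]); ay=np.array([-ax[1],ax[0]])
ch=(p[:,:,2].astype(float)+1)/(p[:,:,1]+1.0); ch=cv2.GaussianBlur(ch,(0,0),1)
for n,(u0,u1) in dict(L=(203,226),R=(338,364)).items():
    uv=[]
    for v in list(range(95,138))+list(range(152,215)):
        r=ch[v,u0:u1]; g=np.abs(np.gradient(r)); j=np.argmax(g); k=np.arange(max(0,j-2),min(len(g),j+3)); uv.append((u0+(g[k]*k).sum()/g[k].sum(),v))
    for zt in (0.0294,0.0302):
        w=onz(c,uv,zt)[:,:2]-o; X=w@ax; Y=w@ay
        for _ in range(3):
            a,b=np.polyfit(X,Y,1); r=abs(Y-a*X-b); kk=r<0.001; X,Y=X[kk],Y[kk]
        print(n,zt,len(X),'yaw',np.degrees(np.arctan(a)).round(2),'by@bx-30',(a*-.03+b)*1000)
E
```

```text
L 0.0294 106 yaw 0.29 by@bx-30 36.21601905010504
L 0.0302 106 yaw 0.29 by@bx-30 36.03071067271186
R 0.0294 106 yaw 0.1 by@bx-30 -34.44486130546482
R 0.0302 106 yaw 0.1 by@bx-30 -34.2631564637809
```

Plate and lines agree to about 0.2 mm and 0.25°. I'll lower it almost to the board and slide towards the leaf.

Call:
play_rows:
  motion:
    - [0,0,-0.3,0,0,-0.003]
    - [0,0,-0.3,0,0,0]
    - [0.25,-0.035,0,0,0,0]
    - [0.5,-0.07,0,0,0,0]
    - [0.5,-0.07,0,0,0,0]
    - [0.5,-0.07,0,0,0,0]
    - [0.5,-0.07,0,0,0,0]
    - [0.5,-0.07,0,0,0,0]
    - [0.5,-0.07,0,0,0,0]
    - [0.5,-0.07,0,0,0,0]
    - [0.2,-0.03,0,0,0,0]
    - [0,0,0,0,0,0]
    - [0,0,0,0,0,0]
    - [0,0,0,0,0,0]

```text
t: 15.4
ee_pos: [0.4875, -0.0154, 0.0296]
tcp_rot: [-0.534, -0.464, 0.534, -0.464]
force: [-0.2, 0.7, -0.8]
width: 0.0237
```

```bash
cat > m.py <<'E'
from rel import *
def edges(fn,zt,rows,show=True):
    p,d,c=load(fn)
    o=np.array([0.5324,-0.0227]); th=np.radians(-7.95); ax=np.array([np.cos(th),np.sin(th)]); ay=np.array([-ax[1],ax[0]])
    s,_=st(); print('tcp in board mm',((s['ee_pos'][:2]-o)@ax*1000).round(2),((s['ee_pos'][:2]-o)@ay*1000).round(2))
    ch=(p[:,:,2].astype(float)+1)/(p[:,:,1]+1.0); ch=cv2.GaussianBlur(ch,(0,0),1)
    for n,(u0,u1) in dict(L=(203,226),R=(338,364)).items():
        uv=[]
        for v in rows:
            r=ch[v,u0:u1]; g=np.abs(np.gradient(r)); j=np.argmax(g); k=np.arange(max(0,j-2),min(len(g),j+3)); uv.append((u0+(g[k]*k).sum()/g[k].sum(),v))
        w=onz(c,uv,zt)[:,:2]-o; X=w@ax; Y=w@ay; xm=X.mean()
        for _ in range(3):
            a,b=np.polyfit(X,Y,1); r=abs(Y-a*X-b); kk=r<0.001; X,Y=X[kk],Y[kk]
        print(n,len(X),'yaw',np.degrees(np.arctan(a)).round(2),'by',((a*xm+b)*1000).round(2),'at',(xm*1000).round(0))
    q=p.astype(int); m=(q[:,:,0]-np.maximum(q[:,:,1],q[:,:,2])>40)&(q[:,:,0]>60)
    vv,uu=np.nonzero(m); W=onz(c,np.c_[uu,vv],0.018)[:,:2]-o; by=W@ay; bx=W@ax
    for s0 in (-.05,.05):
        k=(abs(by-s0)<.006)
        if k.sum()>20:
            a,b=np.polyfit(bx[k],by[k],1); print('line',k.sum(),'yaw',np.degrees(np.arctan(a)).round(2),'by',(a*-.03+b)*1000)
E
python3 - <<'E'
from m import *
cap('wrist','wrist8'); cap('side','side8')
edges('wrist8',0.0235,list(range(95,138))+list(range(152,215)))
E
```

```text
t 15.5 p [ 0.4875 -0.0154  0.0296] x [-0.  0. -1.] jaw deg -98.07 q [-0.272  0.516  1.828  0.     0.798  1.439] F [-0.16  0.71 -0.47] T [0.07 0.03 0.04] w 0.0232
tcp in board mm -45.48 0.97
L 106 yaw 0.13 by 35.79 at 8.0
R 106 yaw 0.05 by -34.49 at 8.0
line 2729 yaw 0.03 by -50.04227587550727
line 2827 yaw -0.85 by 51.64451731671897
```

View pics/wrist8.png

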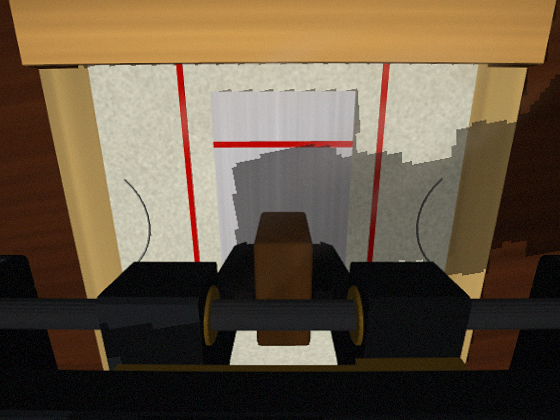

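The plate is square and centred, with its front edge about 10 mm short of the leaf. It's still clear of the board (underside about 18.8 mm). I'll slide it in, in two parts.

Call:
play_rows:
  motion:
    - [0.2,-0.028,0,0,0,0]
    - [0.3,-0.042,0,0,0,0]
    - [0.3,-0.042,0,0,0,0]
    - [0.3,-0.042,0,0,0,0]
    - [0.3,-0.042,0,0,0,0]
    - [0.3,-0.042,0,0,0,0]
    - [0.2,-0.028,0,0,0,0]
    - [0,0,0,0,0,0]
    - [0,0,0,0,0,0]

```text
t: 16.4
ee_pos: [0.5066, -0.0181, 0.0296]
tcp_rot: [-0.534, -0.464, 0.534, -0.464]
force: [0.4, -0.2, -0.7]
width: 0.0238
```

```bash
python3 - <<'E'
from m import *
cap('wrist','wrist9'); cap('side','side9')
edges('wrist9',0.0230,list(range(125,138))+list(range(152,215)))
P=cloud(*load('wrist9')[1:]); print('leaf z',[(P[v,u]*1000).round(1).tolist() for v in (30,60,75) for u in (100,285,450)])
a=load('side9')[0][165:280,215:385,::-1]; cv2.imwrite('pics/s9z.png',cv2.resize(a,None,fx=4.5,fy=4.5,interpolation=cv2.INTER_CUBIC))
E
```

```text
t 16.5 p [ 0.5065 -0.0181  0.0296] x [-0.  0. -1.] jaw deg -98.07 q [-0.267  0.547  1.771  0.     0.824  1.444] F [ 0.37 -1.49 -1.52] T [ 0.07  0.03 -0.05] w 0.0236
tcp in board mm -26.28 0.96
L 76 yaw 0.1 by 35.88 at 18.0
R 76 yaw 0.03 by -34.61 at 18.0
line 3498 yaw 0.03 by -50.04683852973743
line 3595 yaw -0.88 by 51.754821999938436
leaf z [[626.7, 45.5, 31.1], [614.5, -34.7, 32.3], [605.1, -106.2, 31.3], [615.4, 50.0, 29.4], [602.8, -33.1, 32.0], [592.9, -106.2, 31.5], [608.8, 50.7, 31.7], [596.7, -32.2, 31.8], [586.6, -106.8, 30.5]]
```

View pics/wrist9.png

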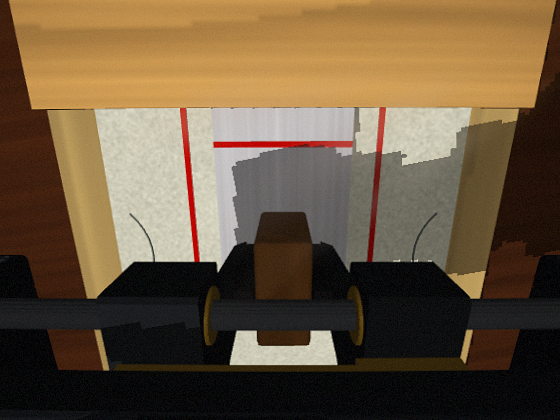

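View pics/s9z.png

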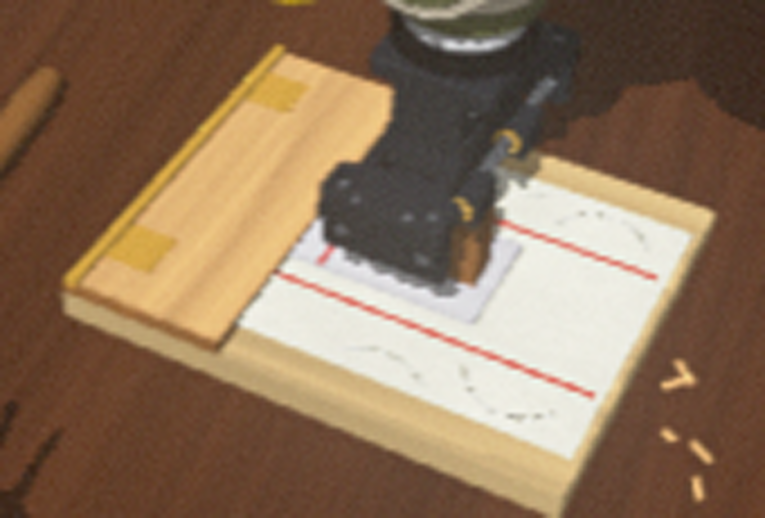

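The plate has slid under the leaf and the leaf is still flat, at the same z as before. The red line is at row 144 and the leaf edge at row 108. I'll do the remaining 24 mm.

Call:
play_rows:
  motion:
    - [0.2,-0.028,0,0,0,0]
    - [0.3,-0.042,0,0,0,0]
    - [0.3,-0.042,0,0,0,0]
    - [0.3,-0.042,0,0,0,0]
    - [0.3,-0.042,0,0,0,0]
    - [0.3,-0.042,0,0,0,0]
    - [0.3,-0.042,0,0,0,0]
    - [0.28,-0.04,0,0,0,0]
    - [0.1,-0.014,0,0,0,0]
    - [0,0,0,0,0,0]
    - [0,0,0,0,0,0]

```text
t: 17.6
ee_pos: [0.5303, -0.0215, 0.0296]
tcp_rot: [-0.534, -0.464, 0.534, -0.464]
force: [-0.3, 0.6, -1.2]
width: 0.0233
```

```bash
python3 - <<'E'
from m import *
cap('wrist','wrist10')
edges('wrist10',0.0230,list(range(170,215)))
P=cloud(*load('wrist10')[1:]); print('leaf z',[(P[v,u]*1000).round(1).tolist() for v in (30,60,100,140) for u in (100,285,450)])
E
```

```text
t 17.65 p [ 0.5303 -0.0215  0.0296] x [-0.  0. -1.] jaw deg -98.07 q [-0.261  0.586  1.698  0.     0.858  1.45 ] F [ 0.14 -0.17 -0.8 ] T [ 0.05  0.   -0.02] w 0.0238
tcp in board mm -2.25 0.94
L 45 yaw 0.13 by 35.86 at 33.0
R 45 yaw 0.23 by -34.61 at 33.0
line 4393 yaw 0.02 by -50.03912316748876
line 4450 yaw -0.66 by 51.45163901563389
leaf z [[650.5, 42.2, 31.0], [638.6, -38.1, 31.0], [628.8, -109.5, 31.3], [638.8, 45.9, 30.9], [626.6, -36.4, 31.7], [616.6, -109.4, 31.7], [622.1, 50.3, 32.2], [609.9, -34.1, 31.2], [599.5, -110.0, 30.8], [604.7, 56.9, 30.5], [592.0, -31.6, 31.5], [581.3, -109.4, 32.4]]
```

View pics/wrist10.png

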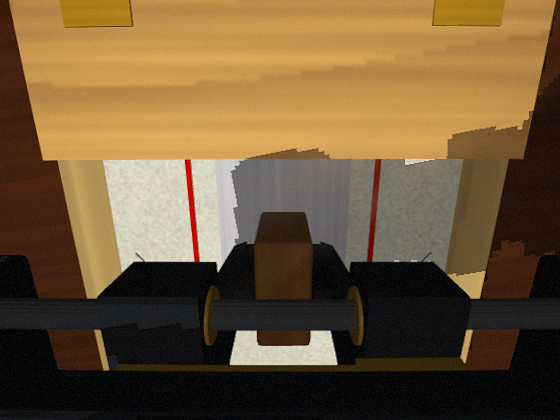

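The red line is fully hidden: its expected row 144 is behind the leaf, whose edge is at row 159. The leaf is flat at about 31 mm, and the plate is at y ≈ 0.6 mm between lines centred at 0.7 mm. Next I'll press down in small steps.

Call:
play_rows:
  motion:
    - [0,0,-0.05,0,0,0]
    - [0,0,-0.05,0,0,0]
    - [0,0,0,0,0,0]
    - [0,0,0,0,0,0]

```text
t: 18.05
ee_pos: [0.5304, -0.0215, 0.0287]
tcp_rot: [-0.534, -0.464, 0.534, -0.464]
force: [-1.3, -0.1, 1.6]
width: 0.0238
```

Call:
play_rows:
  motion:
    - [0,0,-0.05,0,0,0]
    - [0,0,0,0,0,0]
    - [0,0,0,0,0,0]

```text
t: 18.35
ee_pos: [0.5304, -0.0215, 0.0287]
tcp_rot: [-0.534, -0.464, 0.534, -0.464]
force: [-5.2, 0.5, 8.9]
width: 0.0236
```

Call:
play_rows:
  motion:
    - [-0.03,0.005,-0.02,0,0,0]
    - [0,0,0,0,0,0]
    - [0,0,0,0,0,0]
    - [0,0,0,0,0,0]

```text
t: 18.75
ee_pos: [0.5304, -0.0215, 0.0287]
tcp_rot: [0.534, 0.463, -0.534, 0.464]
force: [-4.0, 0.1, 9.5]
width: 0.0236
```

```bash
python3 - <<'E'
from m import *
cap('wrist','wrist11'); cap('top','top11'); cap('side','side11')
edges('wrist11',0.0220,list(range(170,215)))
P=cloud(*load('wrist11')[1:]); print('leaf z',[(P[v,u]*1000).round(1).tolist() for v in (30,60,100,140) for u in (100,285,450)])
print('plate z',[(P[v,u]*1000).round(1).tolist() for v in (170,190,205) for u in (225,240,340)])
for i in range(4):
    cap('side','tmp'); s=robot.sense(); print(s['t'],s['force'].round(2),s['torque'].round(2))
E
```

```text
t 18.9 p [ 0.5304 -0.0215  0.0288] x [ 0.001 -0.    -1.   ] jaw deg -98.06 q [-0.261  0.587  1.699 -0.     0.855  1.45 ] F [-2.62 -0.05  8.67] T [ 0.12  0.5  -0.  ] w 0.0236
tcp in board mm -2.12 0.93
L 45 yaw 0.13 by 35.87 at 33.0
R 45 yaw 0.16 by -34.68 at 33.0
line 4412 yaw 0.02 by -50.045746333001546
line 4486 yaw -0.65 by 51.43620927847248
leaf z [[650.0, 41.3, 32.0], [638.5, -38.1, 31.1], [628.8, -109.3, 31.1], [638.9, 46.0, 30.0], [626.6, -36.4, 31.5], [616.6, -109.0, 31.8], [622.3, 50.6, 31.0], [610.0, -34.1, 31.2], [599.6, -109.7, 30.8], [604.7, 55.2, 32.5], [592.2, -31.6, 31.9], [581.4, -109.4, 31.7]]
plate z [[581.0, 1.0, 23.8], [579.8, -6.4, 22.7], [572.6, -57.6, 23.1], [570.6, 3.1, 23.8], [569.3, -4.5, 22.8], [562.1, -56.6, 23.2], [562.5, 4.8, 23.2], [561.4, -3.2, 23.5], [553.9, -55.9, 23.1]]
18.95 [-3.74  1.37  9.37] [ 0.19  0.53 -0.01]
19.0 [-3.91  0.92  9.24] [ 0.16  0.61 -0.06]
19.05 [-3.37  1.34  9.1 ] [ 0.11  0.51 -0.02]
19.1 [-3.24  1.21  8.45] [ 0.2   0.55 -0.04]
```

View pics/wrist11.png

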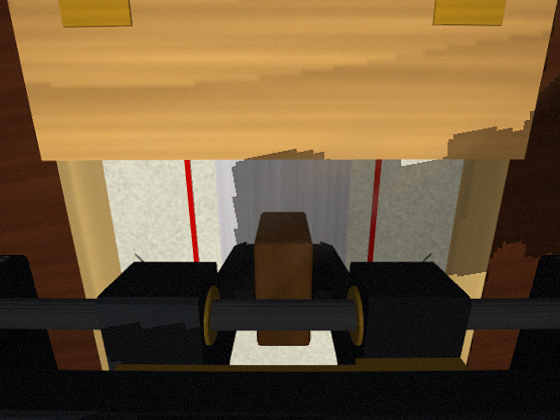

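View pics/side11.png

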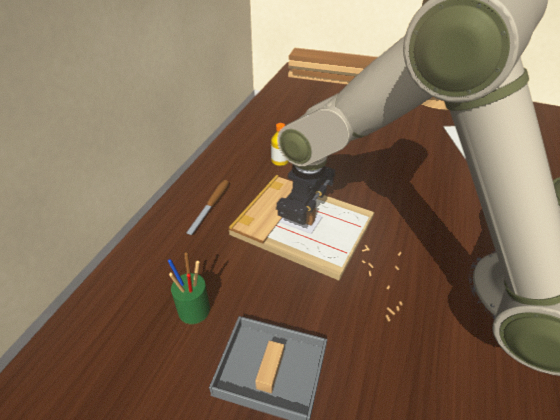

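Call:
play_rows:
  motion:
    - [-0.02,0,-0.02,0,0,0]
    - [0,0,0,0,0,0]
    - [0,0,0,0,0,0]
    - [0,0,0,0,0,0]
    - [0,0,0,0,0,0]
    - [0,0,0,0,0,0]

```text
t: 19.7
ee_pos: [0.5304, -0.0215, 0.0287]
tcp_rot: [0.534, 0.463, -0.534, 0.464]
force: [-3.6, -0.0, 9.9]
width: 0.0241
```

```bash
python3 - <<'E'
from m import *
cap('wrist','wrist12')
edges('wrist12',0.0220,list(range(170,215)))
for i in range(4):
    cap('top','top12'); s=robot.sense(); print(s['t'],s['force'].round(2),s['ee_pos'].round(4),s['width'])
E
```

```text
t 19.75 p [ 0.5304 -0.0215  0.0287] x [ 0.001 -0.    -1.   ] jaw deg -98.06 q [-0.261  0.587  1.699  0.     0.854  1.45 ] F [-3.64  1.59 10.63] T [0.21 0.52 0.01] w 0.0237
tcp in board mm -2.13 0.93
L 45 yaw 0.06 by 35.89 at 33.0
R 45 yaw 0.24 by -34.71 at 33.0
line 4413 yaw 0.03 by -50.06806780912201
line 4490 yaw -0.65 by 51.43030192040476
19.8 [-3.26  0.68 10.17] [ 0.5304 -0.0215  0.0288] 0.02339110435343891
19.85 [-2.74  1.48 11.11] [ 0.5304 -0.0215  0.0287] 0.023634607009824598
19.9 [-2.78 -0.1  10.62] [ 0.5304 -0.0215  0.0287] 0.02408031610551705
19.95 [-2.95  1.07 10.41] [ 0.5304 -0.0215  0.0287] 0.024070910409316255
```

View pics/top12.png

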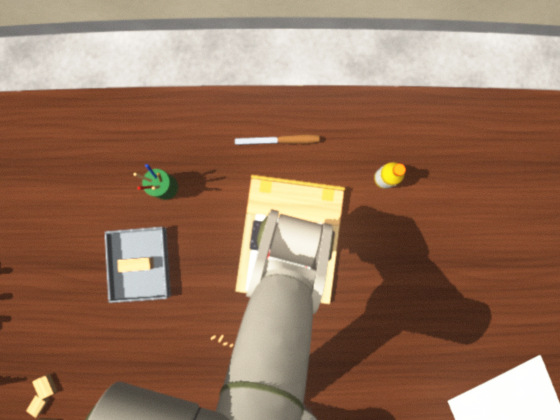

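The press is steady at about 10.5 N. The offcut is in the tray at pixel (135,265), and the jar, glue and chisel haven't moved. I'll hand it in.

```bash
python3 -c "
from station import job_done; print(job_done())"
```

```text
the job is handed in; nothing more can be done
None
```

The job is handed in at about 20 s of the 64 s limit. The offcut lies flat in the grey tray, and the arm is still holding the template by its grip, pressed down on the board under the leaf.

Last checks before handing in:
- **Position:** the template's front edge is about 33 mm under the leaf, so its red line sits roughly 8 mm behind the leaf's edge and cannot be seen in the wrist picture. That depth comes from the arm's own position and could be out by 2 to 3 mm.
- **Alignment:** the template is within about 0.2 mm of midway between the two red lines and square to within about 0.3°. The left red line's angle read 0.65° off in the last views. I took that as an error in that fit, because the other line and the earlier views agreed with each other.
- **Leaf:** it still measured flat under the wrist camera, the same as before the slide, within about 1 mm of camera noise.
- **Press:** steady at about 10.5 N downward. A sideways force of about 3 N along the slide direction remained; I could not fully remove it, but the template did not shift.
- **Other things:** the glue bottle, pencil jar and chisel are where they started.

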